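# Index the turntable one hole with its press-in plunger

### The job

Turn the indexing table on one hole: with the fingertips press the red plunger button in, keep it in while you push the table round clockwise (seen from above, as the white arrow on it shows) to the very next hole of the index plate, then let the button spring fully out again so that the table is locked there. Nothing is to be gripped or lifted: the square tube offcut on the table rides round with it untouched, and the tin, the jar and the standing tube nearby stay where they are.

Things in the scene. Friction and masses are not known exactly. Their poses are not given: they have to be found in the camera images.
- turntable (a joint): angle of the round dark steel turntable (172 mm across) on its upright axis, rad: 0 at the start, locked in a hole; grows clockwise seen from above. The 8 holes of the fixed index plate are 45 degrees (0.785 rad) apart: the next one is at 0.785. Stays where it is left; once free, about 1 N at the button turns it; locked in a hole it has 0.4 degrees of play.
- plunger (a joint): plunger travel straight down, m: 0 fully out, 0.018 bottomed; spring 3 N rising to 8 N. Its 12 mm round-nosed pin stands up in a hole of the plate from below: locked for the first 10 mm, quite free from 16 mm. Let go between holes it stays down near 0.016 under the plate and the table still turns; let go within 3 degrees of a hole it springs out and locks.
- button_top (a point): centre of the flat top of the red plunger button (52 mm across), 135 mm from the table's axis, 130 mm above the work surface when out; moves with plunger and table. Round it a yellow guard ring fixed to the table (58 mm inside, 66 outside, rim 122 mm above the work surface): the button stands 8 mm above the rim when out, 10 below when bottomed, so fingertips in the ring also push it sideways.
- table_centre (a point): centre of the turntable's top, 82 mm above the work surface, on its axis; turns with the table. It stands on a green pedestal bolted down. The fixed index plate under it is 232 mm across, its top 66 mm above the work surface, with brass-ringed holes on a 206 mm circle.
- work_tube: grey steel square tube offcut, 25 x 70 x 25 mm, lying loose on top of the turntable near its centre (long side along its y); origin at the centre of its underside. To ride along untouched.
- tin: round grease tin with blue and yellow lid, 65 mm across, 32 mm high, loose, on the near left; origin at the centre of its underside. To be left alone.
- jar: glass jar with a red scriber standing in it, 76 mm across, 132 mm high overall, loose, on the far right; origin at the centre of its underside. To be left alone.
- tube_standing: grey round tube offcut standing on end, 34 mm across, 75 mm high, loose, on the near right; origin at the centre of its underside. To be left alone.

How it is judged (in metres and radians):
On the way, in this order (a step that is already met when the one before it is completed fails the run):
1. the plunger is pressed in at least 8 mm while the table is still at its first hole (value of joint plunger above 0.008 m and value of joint turntable between -0.1 and 0.1 rad), for 0.02 s.
2. the table is turned clockwise, off the hole, with the plunger in (value of joint turntable above 0.25 rad and value of joint plunger above 0.008 m), for 0.02 s.
At the end, for the whole second after the job is handed in: The table stands at the next hole clockwise (within 0.04 rad of 0.785), at rest, with the plunger sprung out (pressed less than 3 mm); the square tube lies on the table within 45 mm of its centre; tin, jar and standing tube are within 20 mm of where they stood (value of joint turntable between 0.745 and 0.825 rad and value of joint plunger below 0.003 m and velocity of joint turntable between -0.05 and 0.05 rad/s and z of work_tube in the frame of table_centre between -0.004 and 0.006 m and horizontal distance between work_tube and table_centre below 0.045 m and linear speed of work_tube below 0.03 m/s and distance of each of tin, jar, tube_standing from where it was at the start of the episode below 0.02 m); the robot touches nothing.
It fails at once if the table is turned the wrong way (more than 0.2 rad anticlockwise) (value of joint turntable below -0.2 rad).
It fails at once if the table is turned well past the next hole (beyond 1.18 rad) (value of joint turntable above 1.18 rad).
It fails at once if the square tube on the table is touched by the robot (over 0.5 N), lifted or falls off (contact force between any of the fingers, the arm and work_tube above 0.5 N or z of work_tube in the frame of table_centre above 0.02 m or z of work_tube in the frame of table_centre below -0.015 m).
It fails at once if the tin, the jar or the standing tube is pushed, lifted or tipped (moved over 20 mm or tilted over 0.3 rad) (distance of any of tin, jar, tube_standing from where it was at the start of the episode above 0.02 m or angle between any of tin, jar, tube_standing's own z axis and vertical above 0.3 rad).
It also fails if it takes over 35 s, if anything falls off the work surface, if the arm or the gripper's body presses on something with over 40 N, if the wrist force passes 120 N, or if a joint passes its speed limit or range.

### The arm

A 6-joint arm with a two-finger parallel gripper is mounted at the origin on a cart in front of the work surface, level with it; the furniture and walls round the work are solid. World frame = base frame: x ahead of the robot, y to its left, z up, the work surface at z = 0. Lengths are in m, angles in degrees, forces in N, time in s.
With the tool pointing down it reaches from about 0.4 to 0.825 m from the base axis. Payload 7 kg.
Tool frame: the origin (TCP) lies midway between the tips of the shut fingers; the grasp point (between the pads) lies 19 mm behind it (ctrl.hold_point_z is the distance from the TCP to the grasp point, in m); z points along the fingers, y is the line along which they close (so a half turn about z gives the same grasp; the last joint's range is limited). The gripper opens to 88 mm and grips with 3 to 60 N. Pads are 19 mm wide; open, the fingers measure 130 mm over their backs; the gripper's body (78 mm by 193 mm) begins 47 mm behind the grasp point.
Start: joints at [81.652, 20.546, 0.682, 0, -70.136, -16.507], TCP at [0.284, 0.612, 0.227] pointing down, gripper open.
Joint ranges: [-176.03, 176.03], [-82.01, 121.73], [-58.28, 71.71], [-173.87, 95.51], [-174.79, -0.11], [-173.66, 173.66]. Speed limits (degrees/s): [136.94, 136.94, 172.46, 180, 180, 180].

### API

Orientations are given as [roll, pitch, yaw] about the fixed x, y, z axes, in that order (R = Rz(yaw) Ry(pitch) Rx(roll)).
In Python, from plant import ctrl gives the robot as it stands.
- The arm moves only by the tool apply_moves, never from a script. Its argument "deltas" is a list of rows, each an object with "fingers": the finger opening in mm, from 0 to 87.6; "delta_pos": the shift along the tool's x, y, z in mm, a list of three; "angular": the turn, a rotation vector about the tool's x, y, z in degrees, a list of three. A call has 1 to 10 rows; each row is the pose to reach, as a shift and turn from the pose commanded when the call began, along the tool's axes at that moment; what a row does not reach only later rows make up. A row lasts 1/10 s, in which the tool goes at most 50 mm and 8.59 degrees, less where a joint would pass 70% of its speed; a pose out of reach is approached as far as the arm can. A call with a gripper value outside its range is refused whole. The fingers move at their own pace and stop on an object; the grip force is fixed at half the most. Time passes only in rows, so rows that repeat a pose let the fingers close. It gives the time, the measured TCP pose, the force, the opening and the grip force at its end, in the units of the state.
- ctrl.get_obs(): the state, without advancing time (a new reading comes with each control period).
- ctrl.snapshot(name): name is "side" or "top"; returns the picture (400x640x3 uint8, red, green, blue); there is no depth.
- ctrl.camera_params(name): a dict with "fx", "fy", "cx", "cy" (pixels), "dist_coeffs" ([k1, k2, p1, p2, k3] as OpenCV has them; the pictures are not rectified), "cam_to_world" (4x4, takes a point from camera to world coordinates). Camera axes: x right, y up, looking along -z (the intrinsics and any distortion apply to the point x, -y, -z); pixel columns grow to the right and rows downward; lengths in m; the calibration is good to about 2 mm. A picture is of the moment at which its call begins. camera_params takes no time and is no camera call.
- ctrl.close_job(): hands the job in; it is judged then, once.
The state is a dict: "clock": time; "joint_pos": joint angles; "qvel": joint speeds; "tau": joint torques, N m; "tool_pos": TCP position; "orientation": TCP orientation; "force": force on the tool from outside, world axes, zero at the start; "moment": the same for the moment, N m; "opening": finger opening in m; "gripper_force": force on a finger pad.
Only numpy, scipy, OpenCV 4.12 (cv2) and the standard library are available. Lean on these libraries where they do the work, as an engineer would, in place of code of your own. Each camera call takes 0.05 s, during which the arm holds its last target. There are 200 camera calls.

## Working session

There is one attempt and no reset: what is moved stays moved. The work goes in short steps, Python scripts to look and compute and a tool call to move; the robot and the scene stay as the last step left them, time stands still between calls to the robot, and variables do not carry over. Pictures are saved under pics/ and viewed, at most 10 in all, crops included, and the job is handed in when it is done.

Besides the shell and the picture viewer there is one more tool, called in YAML: its name, and indented under it one key for each argument. apply_moves: Moves the arm, as the interface text tells. Its arguments: {"type":"object","properties":{"deltas":{"type":"array"}},"required":["deltas"]}

```bash
mkdir -p pics
cat > h.py <<'E'
import numpy as np, cv2
from plant import ctrl
def snap(n,f):
    im=ctrl.snapshot(n); cv2.imwrite('pics/'+f,im[:,:,::-1]); return im
def ray(n,px):
    p=ctrl.camera_params(n);K=np.array([[p['fx'],0,p['cx']],[0,p['fy'],p['cy']],[0,0,1]])
    u=cv2.undistortPoints(np.array([[px]],float),K,np.array(p['dist_coeffs'],float))[0,0]
    T=np.array(p['cam_to_world']);d=T[:3,:3]@np.array([u[0],-u[1],-1]);return T[:3,3],d/np.linalg.norm(d)
def onz(n,px,z):
    o,d=ray(n,px);return o+d*(z-o[2])/d[2]
def tri(a,pa,b,pb):
    o1,d1=ray(a,pa);o2,d2=ray(b,pb)
    s=np.linalg.lstsq(np.c_[d1,-d2],o2-o1,rcond=None)[0]
    p,q=o1+s[0]*d1,o2+s[1]*d2;return (p+q)/2,np.linalg.norm(p-q)
def blobs(im,lo,hi,amin=60):
    h=cv2.cvtColor(im,cv2.COLOR_RGB2HSV);m=cv2.inRange(h,np.array(lo),np.array(hi))
    if lo[0]==0 and hi[0]<15: m|=cv2.inRange(h,np.array([172,lo[1],lo[2]]),np.array([180,255,255]))
    n,l,s,c=cv2.connectedComponentsWithStats(m)
    return [(s[i].tolist(),c[i].round(1).tolist()) for i in range(1,n) if s[i][4]>amin]
E
python3 - <<'E'
from h import *
for n in ('side','top'):
    im=snap(n,n+'0.png');p=ctrl.camera_params(n)
    print(n,np.round(p['cam_to_world'],3).tolist(),p['fx'])
    print('red',blobs(im,(0,130,70),(8,255,255)));print('yel',blobs(im,(20,120,90),(35,255,255)))
o=ctrl.get_obs();print(o['orientation'],o['tool_pos'],o['opening'])
E
```

```text
side [[-0.893, -0.208, 0.4, 0.972], [0.45, -0.391, 0.803, 0.897], [-0.01, 0.897, 0.443, 0.622], [0.0, 0.0, 0.0, 1.0]] 490.81881796050436
red [([203, 155, 10, 18, 79], [207.5, 162.8]), ([165, 178, 15, 18, 160], [172.4, 186.9]), ([331, 208, 25, 14, 283], [342.8, 214.6])]
yel [([341, 157, 12, 21, 200], [346.3, 166.1]), ([327, 214, 32, 22, 317], [342.4, 227.1]), ([413, 253, 21, 11, 175], [423.3, 257.9])]
top [[-0.003, 0.994, -0.113, 0.383], [-1.0, -0.006, -0.029, -0.056], [-0.03, 0.113, 0.993, 1.359], [0.0, 0.0, 0.0, 1.0]] 470.5950744447704
red [([455, 116, 17, 10, 146], [462.6, 121.0]), ([440, 137, 11, 13, 65], [445.3, 142.6]), ([269, 195, 18, 19, 282], [277.5, 203.9])]
yel [([265, 192, 26, 25, 166], [277.7, 205.4]), ([239, 250, 16, 16, 198], [246.4, 257.8]), ([414, 284, 24, 21, 301], [425.2, 293.9])]
[ 1.79917132e+02 -9.70941665e-03 -2.48607607e+01] [0.28359542 0.61206565 0.22572987] 0.08789778879658146
```

View pics/side0.png

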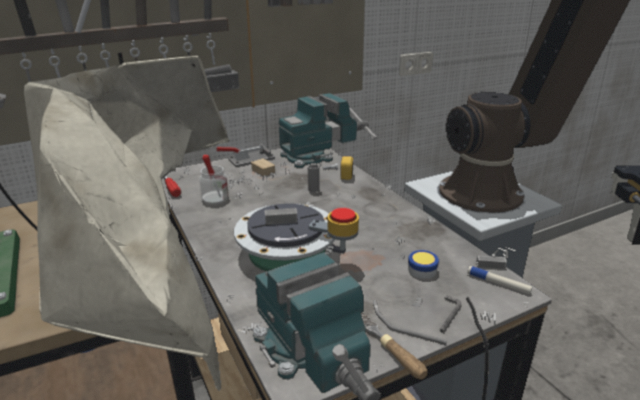

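View pics/top0.png

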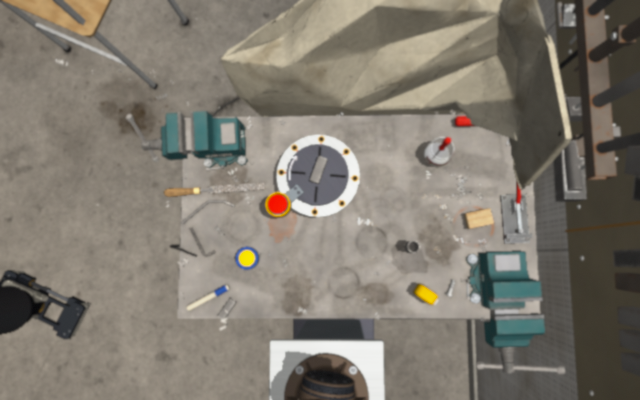

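The side view shows the red button at (343,215), the plate centre at about (284,228) and the tin at (423,258). The top view shows the button at (277,204), the turntable at about (319,175), the jar at (437,150), the standing tube at (408,246) and a vise at (205,135). Clockwise takes the button left and up in the top image.

Run:
```python
from h import *
P,e=tri('side',(343,215),'top',(277.5,203.9));print('button side/top',P,e)
t=cv2.imread('pics/top0.png');g=cv2.cvtColor(t,cv2.COLOR_BGR2GRAY)
# white index plate: bright, unsaturated, near its place
def plate(f,box):
    im=cv2.imread(f);h=cv2.cvtColor(im,cv2.COLOR_BGR2HSV);m=((h[...,2]>185)&(h[...,1]<45)).astype(np.uint8)
    k=np.zeros_like(m);x0,y0,x1,y1=box;k[y0:y1,x0:x1]=m[y0:y1,x0:x1]
    k=cv2.morphologyEx(k,cv2.MORPH_CLOSE,np.ones((5,5)))
    c=max(cv2.findContours(k,cv2.RETR_EXTERNAL,cv2.CHAIN_APPROX_NONE)[0],key=cv2.contourArea)
    return cv2.fitEllipse(cv2.convexHull(c)),cv2.contourArea(c)
et=plate('pics/top0.png',(270,125,370,225));es=plate('pics/side0.png',(225,195,335,270));print(et,es)
C,e2=tri('side',es[0][0],'top',et[0][0]);print('plate',C,e2)
C=onz('top',et[0][0],.066);B=onz('top',(277.5,203.9),.130);print('plate@66',C,'button@130',B)
r=(B-C)[:2];print('R',np.linalg.norm(r),'ang',np.degrees(np.arctan2(r[1],r[0])))
for px in ((245,120),(245,155)): print('vise',onz('top',px,.12))
print('vise top height', [tri('side',(318,300),'top',(238,134))])
ctrl_T=ctrl.get_obs();print(ctrl_T['tool_pos'])
```

```text
button side/top [0.52236144 0.12210844 0.12424724] 0.0022545598212765704
(((318.14080810546875, 175.14865112304688), (82.8287582397461, 83.29469299316406), 70.49368286132812), 2103.5) (((275.33209228515625, 231.3753662109375), (47.880218505859375, 81.82864379882812), 93.66216278076172), 566.5)
plate [0.62118714 0.01361004 0.05336571] 0.019771930088933864
plate@66 [0.60990803 0.01706609 0.066     ] button@130 [0.52267699 0.12070503 0.13      ]
R 0.13546321577606002 ang 130.08671502250283
vise [0.75359583 0.21283264 0.12      ]
vise [0.65689137 0.21123162 0.12      ]
vise top height [(array([0.69434009, 0.26164573, 0.07132207]), np.float64(0.07686418817475411))]
[0.28359542 0.61206565 0.22572987]
```

The measured radius is 135 mm, which matches the text. The button is at about (0.5227, 0.1207), the axis is at (0.610, 0.017), and the bearing goes from 130° to 85°. I'll approach with the finger line along the tangent and the fingers nearly shut.

apply_moves:
  deltas:
    - {"fingers":8,"delta_pos":[38,31,0],"angular":[0,0,2.5]}
    - {"fingers":8,"delta_pos":[76,62,0],"angular":[0,0,5]}
    - {"fingers":8,"delta_pos":[114,93,0],"angular":[0,0,7.5]}
    - {"fingers":8,"delta_pos":[152,124,0],"angular":[0,0,10]}
    - {"fingers":8,"delta_pos":[190,155,0],"angular":[0,0,12.5]}
    - {"fingers":8,"delta_pos":[228,186,0],"angular":[0,0,15]}
    - {"fingers":8,"delta_pos":[266,217,0],"angular":[0,0,17.5]}
    - {"fingers":8,"delta_pos":[304,248,0],"angular":[0,0,20]}
    - {"fingers":8,"delta_pos":[342,279,0],"angular":[0,0,22.5]}
    - {"fingers":8,"delta_pos":[380,310,0],"angular":[0,0,25]}

```text
clock: 1.1
tool_pos: [0.4985, 0.1695, 0.2266]
orientation: [-180.0, 0.0, -49.9]
force: [1.2, 1.2, 0.2]
opening: 0.013
gripper_force: 0.0
```

```bash
cat >> h.py <<'E'
from scipy.spatial.transform import Rotation as Ro
def togo(p):
    o=ctrl.get_obs();R=Ro.from_euler('xyz',o['orientation'],degrees=True)
    print('t',round(o['clock'],2),'tcp',np.round(o['tool_pos'],4),'rpy',np.round(o['orientation'],2),'F',np.round(o['force'],1),'open',round(o['opening'],4))
    print('togo mm',np.round(R.inv().apply(np.array(p)-o['tool_pos'])*1000,1))
E
python3 -c "
from h import *
togo([.5227,.1207,.15])"
```

```text
t 1.1 tcp [0.4985 0.1695 0.2266] rpy [-1.7999e+02  1.0000e-02 -4.9940e+01] F [1.2 1.2 0.2] open 0.013
togo mm [52.9 12.9 76.6]
```

apply_moves:
  deltas:
    - {"fingers":8,"delta_pos":[18,4,20],"angular":[0,0,0]}
    - {"fingers":8,"delta_pos":[36,8,40],"angular":[0,0,0]}
    - {"fingers":8,"delta_pos":[53,13,60],"angular":[0,0,0]}
    - {"fingers":8,"delta_pos":[53,13,76],"angular":[0,0,0]}
    - {"fingers":8,"delta_pos":[53,13,76],"angular":[0,0,0]}

```text
clock: 1.6
tool_pos: [0.521, 0.1212, 0.1481]
orientation: [179.7, 0.1, -50.0]
force: [-0.4, -0.0, -0.1]
opening: 0.0081
gripper_force: 0.0
```

```bash
python3 -c "
from h import *
togo([.5227,.1207,.13])
a=snap('side','s1.png');b=snap('top','t1.png')
s=cv2.resize(a[150:280,260:420],(640,520),interpolation=2);cv2.imwrite('pics/c1.png',s[:,:,::-1])"
```

```text
t 1.6 tcp [0.521  0.1212 0.1481] rpy [ 1.7973e+02  7.0000e-02 -4.9950e+01] F [-0.4 -0.  -0.1] open 0.0081
togo mm [ 1.5 -1.1 18.1]
```

View pics/c1.png

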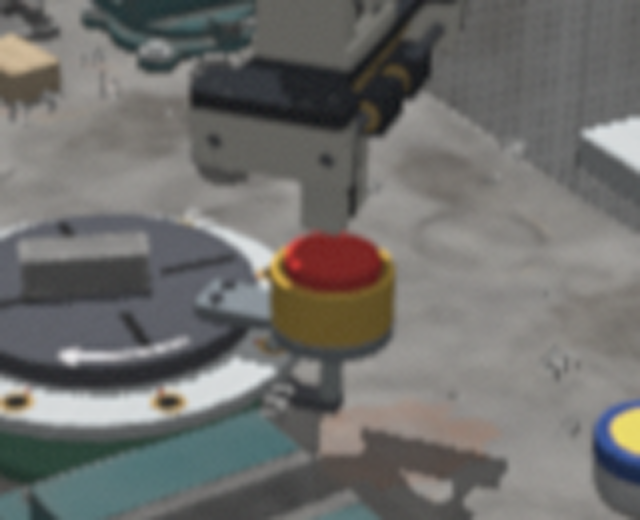

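The close side crop shows the shut fingers centred over the red button at about (330,240), clear of the ring, with the arrow pointing clockwise as expected. Next I'll press.

apply_moves:
  deltas:
    - {"fingers":8,"delta_pos":[1.5,-1,10],"angular":[0,0,0]}
    - {"fingers":8,"delta_pos":[1.5,-1,18],"angular":[0,0,0]}
    - {"fingers":8,"delta_pos":[1.5,-1,24],"angular":[0,0,0]}
    - {"fingers":8,"delta_pos":[1.5,-1,29],"angular":[0,0,0]}
    - {"fingers":8,"delta_pos":[1.5,-1,33],"angular":[0,0,0]}
    - {"fingers":8,"delta_pos":[1.5,-1,33],"angular":[0,0,0]}

```text
clock: 2.3
tool_pos: [0.5243, 0.1225, 0.1175]
orientation: [-180.0, 0.0, -49.8]
force: [-3.1, 1.8, 5.8]
opening: 0.0076
gripper_force: 3.3
```

```bash
python3 -c "
from h import *
togo([.5227,.1207,.112])"
```

```text
t 2.3 tcp [0.5243 0.1225 0.1175] rpy [-179.98    0.    -49.83] F [-3.1  1.8  5.8] open 0.0076
togo mm [0.3 2.3 5.5]
```

apply_moves:
  deltas:
    - {"fingers":3,"delta_pos":[-0.5,-1,2],"angular":[0,0,0]}
    - {"fingers":3,"delta_pos":[-1,-1,4],"angular":[0,0,0]}
    - {"fingers":3,"delta_pos":[-1,-1,5.5],"angular":[0,0,0]}
    - {"fingers":3,"delta_pos":[-1,-1,5.5],"angular":[0,0,0]}

```text
clock: 2.7
tool_pos: [0.5253, 0.1236, 0.113]
orientation: [-179.9, -0.1, -49.8]
force: [0.3, -0.8, 7.9]
opening: 0.0032
gripper_force: 3.9
```

```bash
python3 -c "
from h import *
togo([.5227,.1207,.112])"
```

```text
t 2.7 tcp [0.5253 0.1236 0.113 ] rpy [-1.799e+02 -7.000e-02 -4.981e+01] F [ 0.3 -0.8  7.9] open 0.0032
togo mm [0.5 3.9 1. ]
```

Force is 7.9 N at z 0.113, so the plunger is about bottomed. The first half of the arc (20°) comes next.

apply_moves:
  deltas:
    - {"fingers":3,"delta_pos":[0,0,0.7],"angular":[0,0,0]}
    - {"fingers":3,"delta_pos":[0.3,-5.9,0.7],"angular":[0,0,2.5]}
    - {"fingers":3,"delta_pos":[0.9,-11.8,0.7],"angular":[0,0,5]}
    - {"fingers":3,"delta_pos":[1.7,-17.6,0.7],"angular":[0,0,7.5]}
    - {"fingers":3,"delta_pos":[2.7,-23.4,0.7],"angular":[0,0,10]}
    - {"fingers":3,"delta_pos":[4.0,-29.1,0.7],"angular":[0,0,12.5]}
    - {"fingers":3,"delta_pos":[5.6,-34.8,0.7],"angular":[0,0,15]}
    - {"fingers":3,"delta_pos":[7.4,-40.4,0.7],"angular":[0,0,17.5]}
    - {"fingers":3,"delta_pos":[9.5,-45.9,0.7],"angular":[0,0,20]}
    - {"fingers":3,"delta_pos":[9.5,-45.9,0.7],"angular":[0,0,20]}

```text
clock: 3.7
tool_pos: [0.5674, 0.1466, 0.1126]
orientation: [-179.8, -0.0, -69.9]
force: [0.1, 0.6, 7.2]
opening: 0.0029
gripper_force: 4.0
```

```bash
python3 -c "
from h import *
togo([.5227,.1207,.112])
b=snap('top','t2.png')
t=ctrl.get_obs()['tool_pos'];d=t[:2]-[.610,.017];print('bearing',np.degrees(np.arctan2(d[1],d[0])),np.hypot(*d))
a=ctrl.snapshot('side');print(blobs(b,(20,120,90),(35,255,255),20),blobs(a,(20,120,90),(35,255,255)))
s=np.hstack([cv2.resize(b[130:230,230:360],(390,300)),cv2.resize(a[150:280,240:400],(370,300))]);cv2.imwrite('pics/c2.png',s[:,:,::-1])"
```

```text
t 3.7 tcp [0.5674 0.1466 0.1126] rpy [-1.7981e+02 -2.0000e-02 -6.9890e+01] F [0.1 0.6 7.2] open 0.0029
togo mm [ 9.  50.9  0.4]
bearing 108.28661096200928 0.1364336252517242
[([261, 196, 16, 6, 42], [268.5, 199.1]), ([239, 250, 16, 16, 194], [246.4, 257.7]), ([413, 284, 25, 21, 302], [425.1, 293.9])] [([315, 221, 31, 26, 421], [330.4, 237.1]), ([413, 253, 21, 11, 175], [423.3, 257.9])]
```

View pics/c2.png

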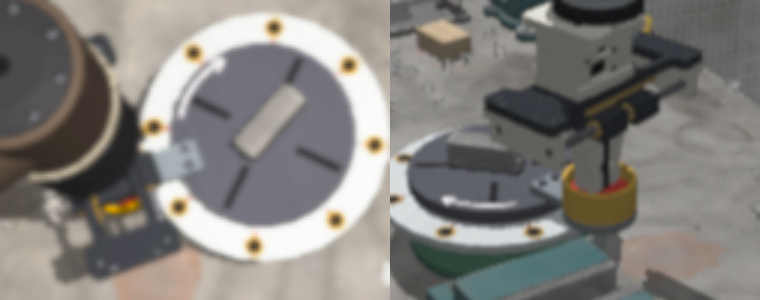

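The table has turned about 20°, the button is down in the ring and the tube is riding along undisturbed. I'll turn it 20° more.

apply_moves:
  deltas:
    - {"fingers":3,"delta_pos":[0.3,-5.9,0],"angular":[0,0,2.5]}
    - {"fingers":3,"delta_pos":[0.9,-11.8,0],"angular":[0,0,5]}
    - {"fingers":3,"delta_pos":[1.7,-17.6,0],"angular":[0,0,7.5]}
    - {"fingers":3,"delta_pos":[2.7,-23.4,0],"angular":[0,0,10]}
    - {"fingers":3,"delta_pos":[4.0,-29.1,0],"angular":[0,0,12.5]}
    - {"fingers":3,"delta_pos":[5.6,-34.8,0],"angular":[0,0,15]}
    - {"fingers":3,"delta_pos":[7.4,-40.4,0],"angular":[0,0,17.5]}
    - {"fingers":3,"delta_pos":[9.5,-45.9,0],"angular":[0,0,20]}
    - {"fingers":3,"delta_pos":[9.5,-45.9,0],"angular":[0,0,20]}

```text
clock: 4.7
tool_pos: [0.6139, 0.1533, 0.1127]
orientation: [-179.8, 0.0, -89.9]
force: [0.9, 1.0, 6.8]
opening: 0.0032
gripper_force: 4.0
```

```bash
cat >> h.py <<'E'
def arrow(im):
    # bearing of the white arrow and of the tube's long side, top view
    h=cv2.cvtColor(im,cv2.COLOR_RGB2HSV);yy,xx=np.mgrid[:400,:640];r=np.hypot(xx-318.1,yy-175.1)
    m=(h[...,2]>150)&(r<29)&(r>20)
    n,l,s,c=cv2.connectedComponentsWithStats(m.astype(np.uint8))
    i=1+np.argmax(s[1:,4]);p=onz('top',c[i],.082)[:2]-[.610,.017]
    k=((h[...,2]>110)&(r<17)).astype(np.uint8);ct=max(cv2.findContours(k,0,1)[0],key=cv2.contourArea)
    v=cv2.fitLine(np.argwhere(k)[:,::-1].astype(np.float32),2,0,.01,.01).ravel()
    return np.degrees(np.arctan2(p[1],p[0])),s[i][4],np.degrees(np.arctan2(v[1],v[0])),k.sum()
E
cat > m.py <<'E'
from h import *
import sys
togo([.6218,.152,.112]);b=snap('top',sys.argv[1])
t=ctrl.get_obs()['tool_pos'];d=t[:2]-[.610,.017];print('bearing',np.degrees(np.arctan2(d[1],d[0])))
for f in ('top0','t1','t2'): print(f,arrow(cv2.imread(f'pics/{f}.png')[:,:,::-1]))
print(arrow(b))
E
python3 m.py t3.png
```

```text
t 4.7 tcp [0.6139 0.1533 0.1127] rpy [-1.7981e+02  5.0000e-02 -8.9900e+01] F [0.9 1.  6.8] open 0.0032
togo mm [ 1.3 -7.9  0.7]
bearing 88.46696226499594
top0 (np.float64(71.55647596958548), np.int32(32), np.float32(-76.09704), np.uint64(541))
t1 (np.float64(127.50605521254991), np.int32(52), np.float32(89.0296), np.uint64(798))
t2 (np.float64(106.77478549489918), np.int32(44), np.float32(83.158615), np.uint64(818))
(np.float64(30.278733749200345), np.int32(38), np.float32(-83.76999), np.uint64(807))
```

```bash
cat >> h.py <<'E'
def tube(im):
    g=cv2.cvtColor(im,cv2.COLOR_RGB2GRAY);yy,xx=np.mgrid[:400,:640];r=np.hypot(xx-318,yy-172)
    th,_=cv2.threshold(g[r<18].reshape(-1,1),0,255,cv2.THRESH_OTSU)
    n,l,s,c=cv2.connectedComponentsWithStats(((g>th)&(r<18)).astype(np.uint8))
    i=1+np.argmax(s[1:,4]);v=np.cov(np.argwhere(l==i).T[::-1]);w,V=np.linalg.eigh(v);v=V[:,1]
    return th,s[i][4],c[i].round(1),round(np.degrees(np.arctan2(v[1],v[0]))%180,1)
E
python3 - <<'E'
from h import *
ims=[cv2.imread(f'pics/{f}.png') for f in ('top0','t1','t2','t3')]
for i in ims: print(tube(i[:,:,::-1].copy()))
a=ctrl.snapshot('side')
s=np.hstack([cv2.resize(ims[3][125:225,225:365],(420,300)),cv2.resize(a[150:280,240:400],(370,300))[:,:,::-1]]);cv2.imwrite('pics/c3.png',s)
E
```

```text
(124.0, np.int32(228), array([318.5, 168.9]), np.float64(110.1))
(137.0, np.int32(229), array([318.5, 168.9]), np.float64(110.1))
(139.0, np.int32(225), array([319.7, 169.5]), np.float64(131.8))
(140.0, np.int32(229), array([320.2, 170.6]), np.float64(151.4))
```

View pics/c3.png

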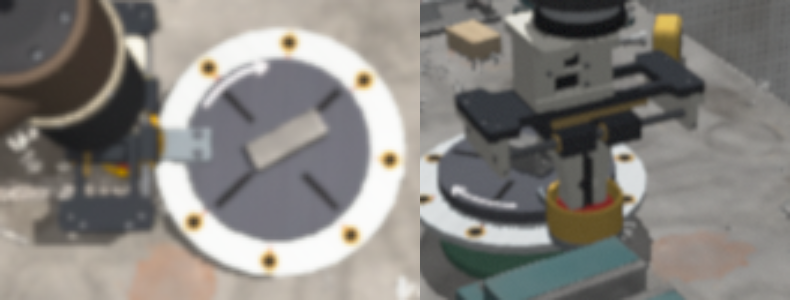

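The tube has turned 41.3° in the images and the TCP bearing has moved 41.6°, so the table is following with no lag. About 3.6° remains.

apply_moves:
  deltas:
    - {"fingers":3,"delta_pos":[0.2,-3,0],"angular":[0,0,1.2]}
    - {"fingers":3,"delta_pos":[0.3,-6,0],"angular":[0,0,2.4]}
    - {"fingers":3,"delta_pos":[0.5,-8.5,0],"angular":[0,0,3.6]}
    - {"fingers":3,"delta_pos":[0.5,-8.5,0],"angular":[0,0,3.6]}
    - {"fingers":3,"delta_pos":[0.5,-8.5,0],"angular":[0,0,3.6]}

```text
clock: 5.3
tool_pos: [0.6219, 0.1528, 0.1128]
orientation: [-179.8, 0.1, -93.4]
force: [0.2, 0.9, 8.4]
opening: 0.003
gripper_force: 3.9
```

```bash
python3 -c "
from h import *
togo([.6218,.152,.112]);print(tube(snap('top','t4.png')))
t=ctrl.get_obs()['tool_pos'];d=t[:2]-[.610,.017];print('bearing',np.degrees(np.arctan2(d[1],d[0])))"
```

```text
t 5.3 tcp [0.6219 0.1528 0.1128] rpy [-1.7981e+02  6.0000e-02 -9.3410e+01] F [0.2 0.9 8.4] open 0.003
togo mm [0.8 0.1 0.8]
(140.0, np.int32(232), array([320.5, 170.8]), np.float64(155.6))
bearing 84.96767691008786
```

The tube now reads 45.5° turned, well within the 3° capture range. I'll lift straight up slowly.

apply_moves:
  deltas:
    - {"fingers":3,"delta_pos":[0,0,-4],"angular":[0,0,0]}
    - {"fingers":3,"delta_pos":[0,0,-8],"angular":[0,0,0]}
    - {"fingers":3,"delta_pos":[0,0,-12],"angular":[0,0,0]}
    - {"fingers":3,"delta_pos":[0,0,-16],"angular":[0,0,0]}
    - {"fingers":3,"delta_pos":[0,0,-22],"angular":[0,0,0]}
    - {"fingers":3,"delta_pos":[0,0,-32],"angular":[0,0,0]}
    - {"fingers":3,"delta_pos":[0,0,-50],"angular":[0,0,0]}
    - {"fingers":3,"delta_pos":[0,0,-70],"angular":[0,0,0]}
    - {"fingers":3,"delta_pos":[0,0,-90],"angular":[0,0,0]}
    - {"fingers":3,"delta_pos":[0,0,-90],"angular":[0,0,0]}

```text
clock: 6.35
tool_pos: [0.6215, 0.1524, 0.2046]
orientation: [-179.8, 0.1, -93.4]
force: [-0.2, 0.0, -0.2]
opening: 0.0035
gripper_force: 0.0
```

```bash
python3 -c "
from h import *
togo([.6218,.152,.112]);print(tube(snap('top','t5.png')))
a=snap('side','s5.png');print(blobs(a,(0,130,70),(8,255,255)))
s=cv2.resize(a[150:280,240:400],(640,520));cv2.imwrite('pics/c5.png',s[:,:,::-1])"
```

```text
t 6.35 tcp [0.6215 0.1524 0.2046] rpy [-1.7979e+02  9.0000e-02 -9.3440e+01] F [-0.2  0.  -0.2] open 0.0035
togo mm [ 0.6 -0.  92.6]
(141.0, np.int32(236), array([320.5, 170.8]), np.float64(155.2))
[([203, 155, 10, 18, 81], [207.5, 162.8]), ([165, 178, 15, 18, 161], [172.4, 186.9]), ([295, 225, 25, 17, 365], [307.0, 233.0])]
```

View pics/c5.png

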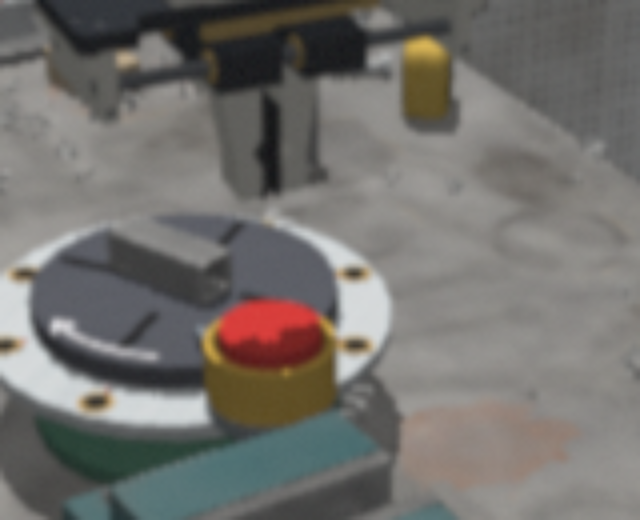

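The crop shows the button out above the ring at (270,333), as proud as at the start, and the tube lying on the table with 45.1° turned. The fingers are clear, so I'll hand in.

```bash
python3 -c "
from plant import ctrl
print(ctrl.close_job())"
```

```text
the job is handed in; nothing more can be done
None
```

The table was indexed one hole clockwise (45.1° measured from the images) with the plunger sprung out and the square tube undisturbed, and the job was handed in at about 6.5 s on the robot clock; the judge returned no result.

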